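# Set the dust damper to the orange tag and start the extractor fan

### The job

Set the dust-extraction damper: lift its black slide knob out of the notch it sits in, move it along and let it drop fully home into the notch at the orange tag. Only when it sits there, push the red-knobbed fan lever all the way over, away from you, to start the fan. Leave the other things on the bench where they are.

Things in the scene. Friction and masses are not known exactly. Their poses are not given: they have to be found in the camera images.
- console: green damper console fixed to the table, 270 mm wide (its y). Origin on the table under the middle of the slide slot; +x points to its back, away from the robot, z up. Its panel slopes 30 degrees, rising towards +x: the panel's outward normal is (-0.5, 0, 0.866) in this frame. Knob starts in one of five notches; each of the other four notches has a coloured tag
- slot_mid (a point): middle of the slot on the panel surface, 75 mm above the console's origin, axes parallel to the console's. The slot runs along y. Just below it on the slope a steel comb (teeth 10 mm high, end stops 18 mm high) makes five notches at y = -64, -32, 0, 32 and 64 mm from here, each 13 mm wide
- pipe_mid (a point): middle of the axis of the fixed 38 mm metal pipe that runs along the console's y above the panel: 24 mm to +x of the slot and 215 mm above the table. It bars a tool held upright over the knob: lean the tool about 30 degrees, so that it points along the panel's normal, from the robot's side
- knob_grip (a point): centre of the black grip of the slide knob: 30 mm along the slope, 14 mm wide along the slot, 30 mm tall along the panel's normal (20 to 50 mm off the panel when seated). Its y: along the slot, z: the panel's normal. Grip it across the 14 mm. A 7 mm steel blade below it sits in a notch (3 mm play each side); raise it 10 mm or more along the normal to pass the teeth
- slide (a joint): travel of the knob along the slot (+ towards the console's +y) from where it starts, m; light friction
- lift (a joint): how far the knob is raised along the panel's normal, m: 0 is fully down in a notch, at most 0.018. A light spring (3 N at 0, 5 N at the top) pushes it down; on top of a tooth it rests at about 0.009
- tag_orange_top (a point): orange clip-on tag, 32 x 20 mm, at the lower rim of the panel, straight down the slope from the notch it marks (same y in the console's frame). Point in the middle of its outer face; axes parallel to the console's
- tag_blue_top (a point): blue tag of the same shape, marking another notch
- tag_white_top (a point): white tag of the same shape, marking another notch
- tag_grey_top (a point): grey tag of the same shape, marking another notch
- fan_base: yellow switch block of the fan lever, 70 x 50 x 25 mm, fixed to the table on the left or the right of the console. Origin at the centre of its underside; +x points away from the robot, the lever swings in its x-z plane
- fan_tip (a point): centre of the red ball (26 mm across) at the end of the 80 mm steel lever; the lever's hinge is 22 mm above the table over the block's centre. Off: the ball is about 38 mm to -x of the hinge and 92 mm above the table; on: 38 mm to +x at the same height
- fan (a joint): angle of the fan lever, rad: 0 is off (leaning to the robot), 1.0 is fully on (leaning away). It stays where it is left; under 2 N at the ball moves it
- offcut_mid (a point): offcut of pale wood, 110 x 45 x 20 mm, lying on the table in front of the console; point at its centre
- wrench: steel wrench lying on the table in front of the console
- spray_mid (a point): blue bottle with red cap, 60 mm across, 170 mm tall, standing to the back left; point at half height
- jar_mid (a point): amber jar, 70 mm across, 90 mm tall, standing to the back right; point at half height
- waxtin_center (a point): flat brass-coloured tin, 80 mm across, 35 mm high, on the right; point at its centre
- hammer: hammer lying on the table on the left
- screwtin_center (a point): small copper-coloured tin, 48 mm across, 30 mm high, standing on the flat back part of the console behind the pipe; point at its centre
Things that resemble listed ones, but are neither listed nor needed, are in the scene too. What is shaped like the fan_base but green or purple is not meant.

How it is judged:
By the outcome, as a careful person would: the job done as asked, in the order asked, and still so for the second after the job is handed in, with the robot touching nothing.
It also fails if it takes over 48 s, if anything falls off the work surface, if the arm or the gripper's body presses on something with over 40 N, if the wrist force passes 120 N, or if a joint passes its speed limit or range.

### The arm

A 6-joint arm with a two-finger parallel gripper is mounted at the origin on the work surface. World frame = base frame: x ahead of the robot, y to its left, z up, the work surface at z = 0. Lengths are in m, angles in rad, forces in N, time in s.
With the tool pointing down it reaches from about 0.375 to 0.75 m from the base axis. Payload 9 kg.
Tool frame: the origin (TCP) lies at the very end of the fingers, on their centre line; the grasp point (between the pads) lies 19 mm behind it (r.grasp_offset is the z of the grasp point in the tool frame, in m); z points along the fingers, y is the line along which they close (so a half turn about z gives the same grasp; the last joint's range is limited). The gripper opens to 85 mm and grips with 20 to 120 N. Pads are 22 mm wide; open, the fingers measure 114 mm over their backs; the gripper's body (76 mm by 85 mm) begins 54 mm behind the grasp point. The pads swing forward as they close: fully open they stand 13 mm farther back than shut.
Start: joints at [-1.322, 0.104, 0.097, 1.564, 0, 1.353], TCP at [0.27, -0.536, 0.231] pointing down, gripper open.
Joint ranges: [-2.99, 2.99], [-0.84, 1.86], [-1.1, 1.16], [-1.84, 2.11], [-1.51, 1.56], [-3.14, 3.14]. Speed limits (rad/s): [2.22, 2.22, 2.57, 3.14, 3.14, 3.14].

### API

Orientations are given as a rotation vector (axis times angle).
In Python, from station import r gives the robot as it stands.
- The arm moves only by the tool move_arm, never from a script. Its argument "series" is a list of rows, each an object of numbers: "dx", "dy", "dz": the shift along the tool's x, y, z in mm; "ax", "ay", "az": the turn, a rotation vector about the tool's x, y, z in degrees. In form: [{"dx": .., "dy": .., "dz": .., "ax": .., "ay": .., "az": ..}, ...]. A call has 1 to 5 rows; each row is the pose to reach, as a shift and turn from the pose commanded when the call began, along the tool's axes at that moment; what a row does not reach only later rows make up. A row lasts 1/12 s, in which the tool goes at most 41.7 mm and 7.16 degrees, less where a joint would pass 70% of its speed; a pose out of reach is approached as far as the arm can. A call with a gripper value outside its range is refused whole. "hand" is the finger opening in mm, from 0 to 85.4, set as the call begins (left out, the last holds). The fingers move at their own pace and stop on an object; "force" is the grip in N (left out, the last holds). Time passes only in rows, so rows that repeat a pose let the fingers close. It gives the time, the measured TCP pose, the force, the opening and the grip force at its end, in the units of the state.
- r.sense(): the state, without advancing time (a new reading comes with each control period).
- r.snapshot(name): name is "scene" or "top"; returns a dict with "pixels" (480x640x3 uint8, red, green, blue), "depth" (480x640 float32, m along the optical axis (not along the pixel's ray), 0 where there is no reading), "K" (3x3 intrinsics, pixels), "origin" and "rotation" of the camera in the world. Camera axes: x right, y down, z forward; pixel columns grow to the right and rows downward; lengths in m; the calibration is good to about 2 mm. A picture is of the moment at which its call begins.
- r.hand_in(): hands the job in; it is judged then, once.
The state is a dict: "time_s": time; "joint_positions": joint angles; "qd": joint speeds; "effort": joint torques, N m; "tool_pos": TCP position; "tool_rot": TCP orientation; "contact_force": force on the tool from outside, world axes, zero at the start; "torque": the same for the moment, N m; "grip_width": finger opening in m; "finger_force": force on a finger pad.
Only numpy, scipy, OpenCV 4.12 (cv2) and the standard library are available. Lean on these libraries where they do the work, as an engineer would, in place of code of your own. Each camera call takes 0.05 s, during which the arm holds its last target. There are 200 camera calls.

## Working session

There is one attempt and no reset: what is moved stays moved. The work goes in short steps, Python scripts to look and compute and a tool call to move; the robot and the scene stay as the last step left them, time stands still between calls to the robot, and variables do not carry over. Pictures are saved under pics/ and viewed, at most 10 in all, crops included, and the job is handed in when it is done.

Besides the shell and the picture viewer there is one more tool, called after "Call:" as name(argument=value, ...), one argument or row to a line, values as JSON. move_arm: Moves the arm, as the interface text tells. Its arguments: {"type":"object","properties":{"series":{"type":"array"},"hand":{"type":"number"},"force":{"type":"number"}},"required":["series"]}

```bash
mkdir -p pics
python3 - <<'E'
from station import r
import cv2,numpy as np,pickle
d={}
for n in("scene","top"):
    s=r.snapshot(n);d[n]=s
    cv2.imwrite(f"pics/{n}0.png",s["pixels"][:,:,::-1]);print(n,s["K"],s["origin"],s["rotation"])
pickle.dump(d,open("d0.pkl","wb"));print(r.sense())
E
```

```text
scene [[584.50305717   0.         324.9180594 ]
 [  0.         584.50305717 241.58901721]
 [  0.           0.           1.        ]] [ 0.43638995 -1.37127576  1.46739011] [-2.33267349  0.13722024 -0.04645308]
top [[433.2681146    0.         319.55849949]
 [  0.         433.2681146  243.24987393]
 [  0.           0.           1.        ]] [ 0.49711206 -0.00428798  1.21857346] [-2.16268988  2.19480419 -0.06218952]
{'time_s': 0.1, 'joint_positions': array([-1.32170290e+00,  1.04588723e-01,  9.65409878e-02,  1.56390001e+00,
        4.74953925e-06,  1.35309702e+00]), 'qd': array([ 0.00080386, -0.00285577,  0.00070632, -0.0011738 , -0.00043978,
       -0.00117774]), 'effort': array([ 6.93535956e-03, -5.58210397e+01,  5.04719567e+01,  1.31701824e-02,
       -3.01772961e-04,  1.64299797e-05]), 'tool_pos': array([ 0.26994985, -0.53550963,  0.23062654]), 'tool_rot': array([-3.0552929e+00, -7.2633109e-01,  2.0922021e-05]), 'contact_force': array([-0.9701216 , -0.14052933, -0.04240589]), 'torque': array([ 0.00023239, -0.00613499,  0.00157941]), 'finger_force': 0.0, 'grip_width': 0.085630872941657}
```

View pics/scene0.png

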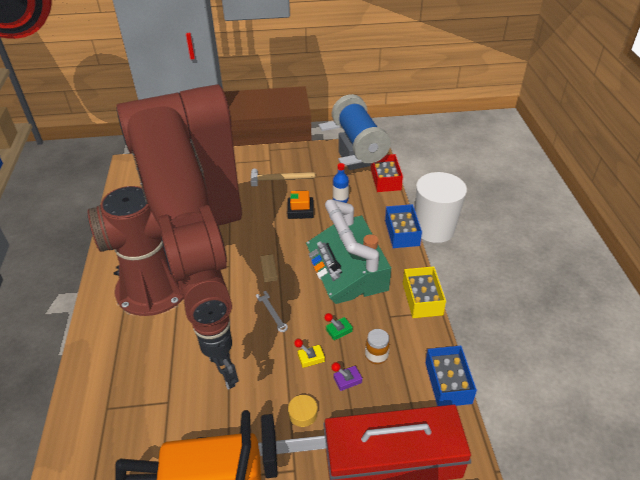

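View pics/top0.png

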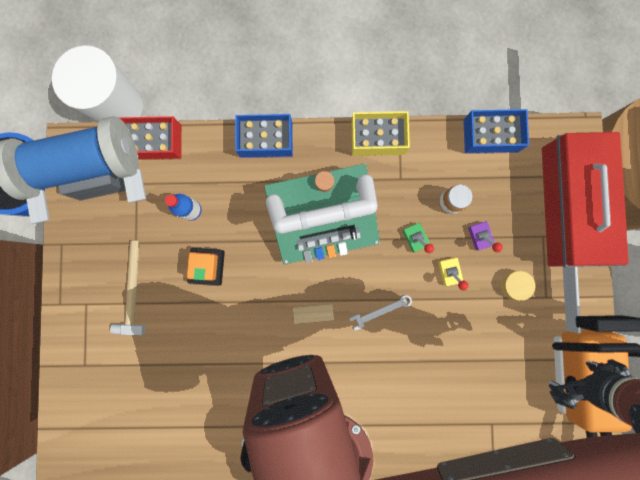

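The scene view shows the console around (345,260). In the top view the tags are grey (308,256), blue (320,254), orange (331,252) and white (342,249). The knob is at the right end near (355,235), and the yellow fan block is at (452,272) with its ball at (464,286).

```bash
cat > h.py <<'E'
import numpy as np,cv2,pickle
from scipy.spatial.transform import Rotation as R
def pts(s):
    v,u=np.mgrid[0:480,0:640];K=s["K"];z=s["depth"]
    c=np.stack([(u-K[0,2])/K[0,0]*z,(v-K[1,2])/K[1,1]*z,z],-1)
    rot=np.asarray(s["rotation"]);rot=R.from_rotvec(rot).as_matrix() if rot.shape==(3,) else rot
    return c@rot.T+s["origin"]
def ray(s,u,v,z):
    K=s["K"];rot=R.from_rotvec(s["rotation"]).as_matrix()
    d=rot@np.array([(u-K[0,2])/K[0,0],(v-K[1,2])/K[1,1],1]);o=np.array(s["origin"])
    return o+d*(z-o[2])/d[2]
E
python3 - <<'E'
from h import *
d=pickle.load(open("d0.pkl","rb"))
bx={"top":(255,155,130,115),"scene":(295,190,110,125)}
for n in d:
    s=d[n];P=pts(s);hsv=cv2.cvtColor(s["pixels"],cv2.COLOR_RGB2HSV);H,S,V=[hsv[...,i].astype(int) for i in range(3)]
    x,y,w,h=bx[n];cv2.imwrite(f"pics/{n}c.png",cv2.resize(s["pixels"][y:y+h,x:x+w,::-1],None,fx=5 if n=="top" else 4.8,fy=5 if n=="top" else 4.8,interpolation=cv2.INTER_CUBIC)[:600])
    near=(P[...,0]>.3)&(P[...,0]<.8)&(P[...,2]>0.0)
    masks={"orange":(H>5)&(H<18)&(S>190)&(V>150)&near,"blue":(H>98)&(H<118)&(S>150)&near,"yellow":(H>24)&(H<32)&(S>180)&(V>150)&near,"red":((H<4)|(H>175))&(S>170)&(V>120)&near,"green":(H>65)&(H<85)&(S>90)&near}
    for k,m in masks.items():
        nn,l,st,c=cv2.connectedComponentsWithStats(m.astype(np.uint8))
        for i in range(1,nn):
            if st[i,4]>12: print(n,k,st[i,4],c[i].round(1),np.median(P[l==i],0).round(4))
    g=masks["green"];Q=P[g]
    # panel plane: points on slope
    q=Q[(Q[:,2]>.03)&(Q[:,2]<.3)]
    print(n,"z hist",np.histogram(q[:,2],bins=np.arange(.03,.16,.01)))
E
```

```text
scene orange 278 [300.3 200.4] [0.5254 0.301  0.0717]
scene orange 60 [318.7 266.2] [ 0.5571 -0.0241  0.0546]
scene orange 54 [376.4 349.9] [ 0.6848 -0.3888  0.0649]
scene orange 150 [252.6 471.3] [ 0.3268 -0.7375  0.1212]
scene blue 600 [351.8 120.7] [0.7607 0.6347 0.1958]
scene blue 192 [340.5 179.8] [0.6806 0.3565 0.112 ]
scene blue 56 [316.3 259.3] [0.552  0.0074 0.0552]
scene yellow 322 [311.1 356.6] [ 0.4996 -0.3633  0.0233]
scene red 37 [340.6 166.4] [0.6821 0.3667 0.167 ]
scene red 46 [328.2 316.9] [ 0.5586 -0.2799  0.1013]
scene red 48 [298.1 342.7] [ 0.4624 -0.3633  0.1031]
scene red 55 [335.7 366.5] [ 0.5595 -0.4554  0.1006]
scene red 6067 [385.5 442.4] [ 0.6458 -0.7101  0.1294]
scene red 123 [442.5 472.6] [ 0.7865 -0.7592  0.0499]
scene red 245 [377.  476.2] [ 0.624  -0.7594  0.0732]
scene green 21 [294. 196.] [0.502  0.3278 0.0753]
scene green 330 [359.4 228.8] [0.7083 0.0792 0.1126]
scene green 2676 [351.3 270.4] [ 0.6481 -0.11    0.079 ]
scene green 278 [339.2 329.1] [ 0.5947 -0.27    0.0233]
scene z hist (array([132, 247, 266, 216, 307, 387, 399, 376, 448,   7,   0,  
[... 364 characters left out ...]
97.  246.6] [ 0.5611 -0.4442  0.1025]
top red 51 [428.6 247.8] [ 0.5599 -0.2695  0.1041]
top red 52 [462.8 284.9] [ 0.464  -0.3529  0.1037]
top green 2325 [317.2 190.5] [0.71   0.025  0.1128]
top green 1429 [328.4 236.4] [ 0.5982 -0.0202  0.0712]
top green 279 [414.6 236.3] [ 0.6008 -0.2493  0.0259]
top green 18 [336.1 246.7] [ 0.5702 -0.0332  0.051 ]
top green 26 [324.2 249.3] [ 0.5642 -0.0008  0.0511]
top green 23 [313.1 251.8] [0.5566 0.0291 0.0506]
top green 97 [199.  274.5] [0.4991 0.3306 0.0768]
top z hist (array([  14,  198,  333,  222,  454,  370,    4,  208, 2105,    1,    0,
          0]), array([0.03, 0.04, 0.05, 0.06, 0.07, 0.08, 0.09, 0.1 , 0.11, 0.12, 0.13,
       0.14, 0.15]))
```

View pics/topc.png

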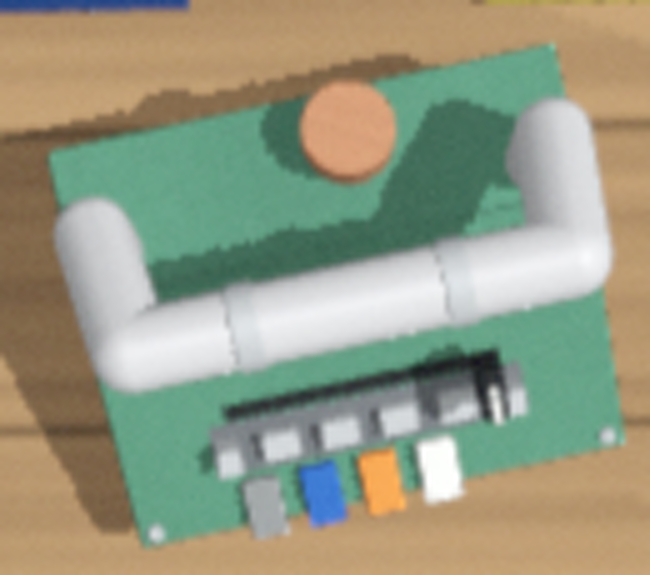

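View pics/scenec.png

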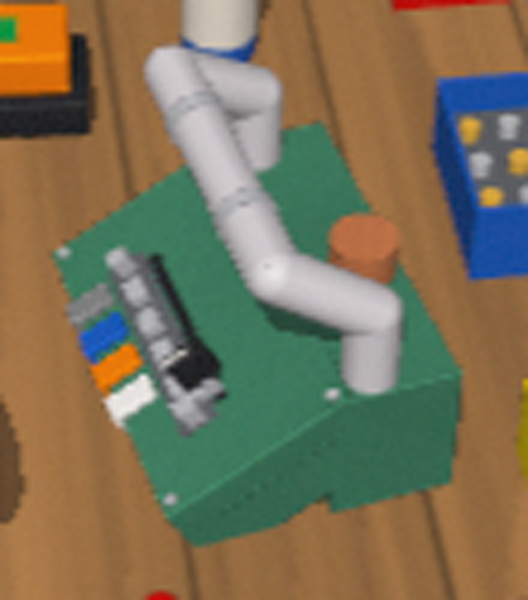

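The crops show the knob in the right-end notch (top px (353,229)), with white, orange, blue and grey following to its left. Orange is therefore the middle notch, two pitches (+64 mm) away. The panel screws are at top px (286.4,261.8) and (376.8,242.2), and scene px (308.3,242.5) and (330.4,294).

Run:
```python
from h import *
d=pickle.load(open("d0.pkl","rb"))
T,S=d["top"],d["scene"]
def both(a,b):
    # two-view triangulation: least squares of rays
    A=np.zeros((3,3));B=np.zeros(3);L=[]
    for s,p in((T,a),(S,b)):
        o=np.array(s["origin"]);v=ray(s,*p,0)-o;v/=np.linalg.norm(v);M=np.eye(3)-np.outer(v,v);A+=M;B+=M@o;L.append((o,v))
    X=np.linalg.solve(A,B);return X.round(4),[round(float(np.linalg.norm((np.eye(3)-np.outer(v,v))@(X-o)))*1e3,1) for o,v in L]
t=lambda x,y:(255+x/5,155+y/5)
c=lambda x,y:(295+x/4.8,190+y/4.8)
print("screwL",both(t(157,534),c(64,252)));print("screwR",both(t(609,436),c(170,499)))
print("orange",both(t(381,481),c(117,367)));print("blue",both(t(324,493),c(104,335)));print("white",both(t(440,469),c(131,399)));print("grey",both(t(266,507),c(92,303)))
print("slotL",both(t(228,412),c(155,258)))
print("ball",both((462.8,284.9),(298.1,342.7)))
print("screwtin",both(t(348,128),c(364,232)))
print("back corners z.115",ray(T,*t(52,155),.113),ray(T,*t(553,45),.113))
P=pts(T)
for s in(T,S):
  P=pts(s);hsv=cv2.cvtColor(s["pixels"],cv2.COLOR_RGB2HSV)
  m=(hsv[...,2]<60)&(P[...,0]>.56)&(P[...,0]<.68)&(abs(P[...,1]+.05)<.12)&(P[...,2]>.06)&(P[...,2]<.16)
  for x in P[m][P[m][:,2]>.095]: pass
  q=P[m];q=q[q[:,2]>.09];print("dark high",len(q),q.mean(0).round(4),q.min(0).round(4),q.max(0).round(4),np.linalg.norm(q.std(0)))
  # pipe
  m=(hsv[...,1]<40)&(hsv[...,2]>120)&(P[...,2]>.2)&(P[...,2]<.25)&(abs(P[...,1])<.2)&(P[...,0]>.5)&(P[...,0]<.75)
  q=P[m];print("pipe",len(q),q.mean(0).round(4),q[:,2].max())
```

```text
screwL (array([0.5325, 0.1015, 0.0468]), [1.3, 1.3])
screwR (array([ 0.5814, -0.1439,  0.0465]), [0.6, 0.6])
orange (array([ 0.5589, -0.0201,  0.0484]), [0.8, 0.8])
blue (array([0.5529, 0.0108, 0.0498]), [0.9, 0.9])
white (array([ 0.565 , -0.0521,  0.0488]), [0.9, 0.9])
grey (array([0.5467, 0.0421, 0.0513]), [1.8, 1.8])
slotL (array([0.5954, 0.0609, 0.0723]), [0.6, 0.6])
ball (array([ 0.4633, -0.3567,  0.0931]), [0.6, 0.6])
screwtin (array([ 0.7318, -0.0051,  0.1441]), [0.9, 0.9])
back corners z.115 [0.72615181 0.14826521 0.113     ] [ 0.77931673 -0.11181058  0.113     ]
dark high 34 [ 0.61   -0.0714  0.1192] [ 0.5902 -0.0779  0.1033] [ 0.6198 -0.0658  0.129 ] 0.009819925788392653
pipe 2081 [ 0.6374 -0.0026  0.2272] 0.24033132953587222
dark high 60 [ 0.6052 -0.0809  0.1095] [ 0.5879 -0.0906  0.0907] [ 0.6212 -0.0712  0.1259] 0.013050279483376278
pipe 823 [ 0.638  -0.0281  0.2253] 0.2425107916687994
```

```bash
cat >> h.py <<'E'
a=np.radians(11.3);X=np.array([np.cos(a),np.sin(a),0]);Y=np.array([-np.sin(a),np.cos(a),0]);Z=np.array([0,0,1.])
N=-.5*X+.866*Z;SL=.866*X+.5*Z;SM=np.array([.608,-.0117,.075])
RT=np.stack([SL,-Y,-N],1)
def panel(yc,n,s=0): return SM+yc*Y+n*N+s*SL   # m
def go(p,Rt=RT):
    from station import r
    st=r.sense();C=R.from_rotvec(st["tool_rot"]).as_matrix()
    print("shift mm",(C.T@(p-st["tool_pos"])*1e3).round(1),"turn deg",np.degrees(R.from_matrix(C.T@Rt).as_rotvec()).round(2),"t",st["time_s"],"F",np.round(st["contact_force"],1),"w",round(st["grip_width"]*1e3,1),"q",np.round(st["joint_positions"],2))
E
python3 -c "
from h import *
go(panel(-.064,.11))"
```

```text
shift mm [ 467.5 -268.5   60.8] turn deg [-4.11 29.81 15.07] t 0.1 F [-1.  -0.1 -0. ] w 85.6 q [-1.32  0.1   0.1   1.56  0.    1.35]
```

Call:
move_arm(
  series=[
    {"dx": 468, "dy": -268, "dz": 60, "ax": -4.1, "ay": 29.8, "az": 15},
    {"dx": 468, "dy": -268, "dz": 60, "ax": -4.1, "ay": 29.8, "az": 15},
    {"dx": 468, "dy": -268, "dz": 60, "ax": -4.1, "ay": 29.8, "az": 15},
    {"dx": 468, "dy": -268, "dz": 60, "ax": -4.1, "ay": 29.8, "az": 15},
    {"dx": 468, "dy": -268, "dz": 60, "ax": -4.1, "ay": 29.8, "az": 15},
  ],
  hand=40,
  force=40,
)

```text
time_s: 0.52
tool_pos: [0.3846, -0.3618, 0.2075]
tool_rot: [-2.969, -0.289, -0.804]
contact_force: [0.1, 0.5, 0.3]
grip_width: 0.0399
finger_force: 0.0
```

```bash
python3 -c "
from h import *
go(panel(-.064,.11))"
```

```text
shift mm [ 181.4 -236.1  149.5] turn deg [ 0.02 -0.32 -0.16] t 0.5167 F [0.1 0.5 0.3] w 39.9 q [-1.32 -0.36 -0.45  1.45  0.53  1.64]
```

Call:
move_arm(
  series=[
    {"dx": 181, "dy": -236, "dz": 150},
    {"dx": 181, "dy": -236, "dz": 150},
    {"dx": 181, "dy": -236, "dz": 150},
    {"dx": 181, "dy": -236, "dz": 150},
    {"dx": 181, "dy": -236, "dz": 150},
  ],
)

```text
invalid input
```

```bash
python3 -c "
from h import *
go(panel(-.064,.11))"
```

```text
shift mm [ 181.4 -236.1  149.5] turn deg [ 0.02 -0.32 -0.16] t 0.5167 F [0.1 0.5 0.3] w 39.9 q [-1.32 -0.36 -0.45  1.45  0.53  1.64]
```

Perhaps every row needs all six numbers.

Call:
move_arm(
  series=[
    {"dx": 181, "dy": -236, "dz": 150, "ax": 0, "ay": 0, "az": 0},
    {"dx": 181, "dy": -236, "dz": 150, "ax": 0, "ay": 0, "az": 0},
    {"dx": 181, "dy": -236, "dz": 150, "ax": 0, "ay": 0, "az": 0},
    {"dx": 181, "dy": -236, "dz": 150, "ax": 0, "ay": 0, "az": 0},
    {"dx": 181, "dy": -236, "dz": 150, "ax": 0, "ay": 0, "az": 0},
  ],
)

```text
time_s: 0.93
tool_pos: [0.4978, -0.1881, 0.1831]
tool_rot: [-2.973, -0.295, -0.797]
contact_force: [0.3, -1.7, -0.0]
grip_width: 0.0399
finger_force: 0.0
```

```bash
python3 -c "
from h import *
go(panel(-.064,.11))"
```

```text
shift mm [ 69.6 -87.4  54.9] turn deg [ 0.07 -0.02  0.06] t 0.9333 F [ 0.3 -1.7 -0. ] w 39.9 q [-0.88 -0.63 -0.69  1.24  0.46  2.13]
```

Call:
move_arm(
  series=[
    {"dx": 70, "dy": -87, "dz": 55, "ax": 0, "ay": 0, "az": 0},
    {"dx": 70, "dy": -87, "dz": 55, "ax": 0, "ay": 0, "az": 0},
    {"dx": 70, "dy": -87, "dz": 55, "ax": 0, "ay": 0, "az": 0},
    {"dx": 70, "dy": -87, "dz": 55, "ax": 0, "ay": 0, "az": 0},
    {"dx": 70, "dy": -87, "dz": 55, "ax": 0, "ay": 0, "az": 0},
  ],
)

```text
time_s: 1.35
tool_pos: [0.5666, -0.084, 0.1698]
tool_rot: [-2.97, -0.304, -0.794]
contact_force: [-0.2, -0.0, -0.4]
grip_width: 0.0398
finger_force: 0.0
```

Run:
```python
from h import *
from station import r
go(panel(-.064,.06))
d={n:r.snapshot(n) for n in("top","scene")}
a=d["top"]["pixels"][170:280,260:400,::-1];b=d["scene"]["pixels"][190:300,260:400,::-1]
im=np.vstack([cv2.resize(x,None,fx=3.8*.7,fy=3.8*.7,interpolation=cv2.INTER_CUBIC) for x in (a,b)])
im=np.hstack([cv2.resize(x,(400,314),interpolation=cv2.INTER_CUBIC) for x in (a,b)])
cv2.imwrite("pics/pre.png",im)
```

```text
shift mm [ 0.1  1.3 49.5] turn deg [-0.15  0.06  0.35] t 1.35 F [-0.2 -0.  -0.4] w 39.8 q [-0.57 -0.6  -0.71  1.07  0.36  2.44]
```

View pics/pre.png

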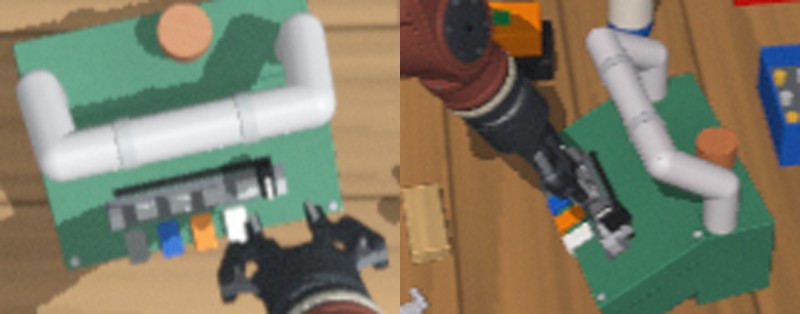

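The left crop shows the fingers straddling the knob line, just in front of and above the knob at (268,180). The right crop agrees. I'll descend part way and compare again.

Call:
move_arm(
  series=[
    {"dx": 0, "dy": 1, "dz": 25, "ax": 0, "ay": 0, "az": 0},
    {"dx": 0, "dy": 1, "dz": 48, "ax": 0, "ay": 0, "az": 0},
    {"dx": 0, "dy": 1, "dz": 48, "ax": 0, "ay": 0, "az": 0},
  ],
)

```text
time_s: 1.7
tool_pos: [0.5888, -0.0844, 0.1248]
tool_rot: [-2.973, -0.291, -0.79]
contact_force: [-2.1, -0.3, -0.9]
grip_width: 0.0403
finger_force: 0.0
```

Run:
```python
from h import *
from station import r
go(panel(-.064,.022))
d={n:r.snapshot(n) for n in("top","scene")}
tp=r.sense()["tool_pos"]
out=[]
for n,(y,x) in {"top":(200,310),"scene":(235,300)}.items():
    s=d[n];im=s["pixels"].copy();rot=R.from_rotvec(s["rotation"]).as_matrix()
    o=cv2.resize(im[y:y+60,x:x+80,::-1],(400,300),interpolation=cv2.INTER_CUBIC)
    for p,c in((tp,(0,0,255)),(panel(-.064,.05),(0,255,255)),(panel(-.064,.05,.015),(0,255,0)),(panel(-.064,.05,-.015),(255,0,255))):
        q=s["K"]@(rot.T@(p-s["origin"]));q=q[:2]/q[2];cv2.circle(o,(int((q[0]-x+.5)*5),int((q[1]-y+.5)*5)),3,c,-1)
    out.append(o)
cv2.imwrite("pics/pre2.png",np.hstack(out))
```

```text
shift mm [ 3.9 -3.6 37.6] turn deg [-0.04  0.24 -0.13] t 1.7 F [-2.1 -0.3 -0.9] w 40.3 q [-0.54 -0.51 -0.73  0.95  0.34  2.47]
```

View pics/pre2.png

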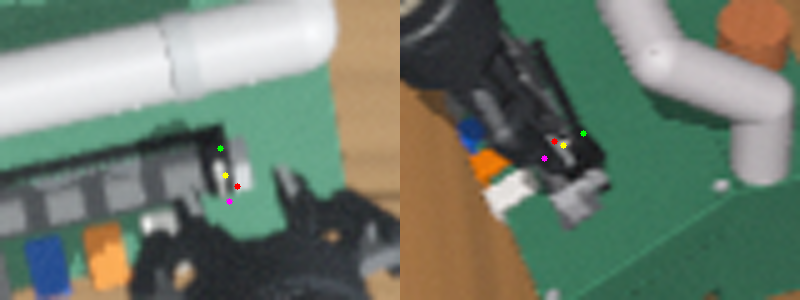

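The left crop shows the finger tips at (187,205) and (285,175), with their midpoint on the projected TCP. The knob's dark body spans rows 130–195, about 5 mm up-slope of my prediction and roughly 1 mm to +y, so I'll correct for both.

Call:
move_arm(
  series=[
    {"dx": 9, "dy": -4, "dz": 0, "ax": 0, "ay": 0, "az": 0},
    {"dx": 9, "dy": -4, "dz": 20, "ax": 0, "ay": 0, "az": 0},
    {"dx": 9, "dy": -4, "dz": 36, "ax": 0, "ay": 0, "az": 0},
    {"dx": 9, "dy": -4, "dz": 36, "ax": 0, "ay": 0, "az": 0},
  ],
)

```text
time_s: 2.13
tool_pos: [0.6148, -0.0745, 0.1016]
tool_rot: [-2.973, -0.295, -0.795]
contact_force: [-0.4, 0.7, -1.0]
grip_width: 0.0401
finger_force: 0.0
```

```bash
python3 -c "
from h import *
go(panel(-.063,.022,.006))"
```

```text
shift mm [-2.4  0.1  3.8] turn deg [0.02 0.06 0.05] t 2.1333 F [-0.4  0.7 -1. ] w 40.1 q [-0.49 -0.42 -0.71  0.86  0.32  2.52]
```

Call:
move_arm(
  series=[
    {"dx": -1, "dy": 0, "dz": 1, "ax": 0, "ay": 0, "az": 0},
    {"dx": -1, "dy": 0, "dz": 1, "ax": 0, "ay": 0, "az": 0},
    {"dx": -1, "dy": 0, "dz": 1, "ax": 0, "ay": 0, "az": 0},
    {"dx": -1, "dy": 0, "dz": 1, "ax": 0, "ay": 0, "az": 0},
    {"dx": -1, "dy": 0, "dz": 1, "ax": 0, "ay": 0, "az": 0},
  ],
  hand=5,
  force=50,
)

```text
time_s: 2.55
tool_pos: [0.6147, -0.0752, 0.1027]
tool_rot: [-2.973, -0.296, -0.799]
contact_force: [-6.1, -0.5, 7.2]
grip_width: 0.0129
finger_force: 53.4
```

```bash
python3 -c "
from h import *
go(panel(-.063,.022,.006))"
```

```text
shift mm [-2.7 -0.6  4.9] turn deg [ 0.12 -0.07  0.11] t 2.55 F [-6.1 -0.5  7.2] w 12.9 q [-0.5  -0.42 -0.71  0.86  0.32  2.52]
```

Gripped at about 13 mm with negligible lateral force. Now I'll lift.

Call:
move_arm(
  series=[
    {"dx": 0, "dy": 0, "dz": -6, "ax": 0, "ay": 0, "az": 0},
    {"dx": 0, "dy": 0, "dz": -12, "ax": 0, "ay": 0, "az": 0},
    {"dx": 0, "dy": 0, "dz": -16, "ax": 0, "ay": 0, "az": 0},
    {"dx": 0, "dy": 0, "dz": -16, "ax": 0, "ay": 0, "az": 0},
  ],
)

```text
time_s: 2.88
tool_pos: [0.6066, -0.0763, 0.1161]
tool_rot: [-2.972, -0.297, -0.799]
contact_force: [5.8, 1.4, -2.4]
grip_width: 0.0128
finger_force: 51.4
```

```bash
python3 -c "
from h import *
go(panel(-.063,.022,.006))"
```

```text
shift mm [-2.4 -0.1 20.6] turn deg [ 0.07 -0.06  0.13] t 2.8833 F [ 5.8  1.4 -2.4] w 12.8 q [-0.51 -0.46 -0.71  0.9   0.33  2.51]
```

Raised 15.7 mm with the spring force showing. Now slide +64 mm.

Call:
move_arm(
  series=[
    {"dx": 0, "dy": -15, "dz": 0, "ax": 0, "ay": 0, "az": 0},
    {"dx": 0, "dy": -32, "dz": 0, "ax": 0, "ay": 0, "az": 0},
    {"dx": 0, "dy": -50, "dz": 0, "ax": 0, "ay": 0, "az": 0},
    {"dx": 0, "dy": -64, "dz": 0, "ax": 0, "ay": 0, "az": 0},
    {"dx": 0, "dy": -64, "dz": 0, "ax": 0, "ay": 0, "az": 0},
  ],
)

```text
time_s: 3.3
tool_pos: [0.594, -0.0112, 0.1154]
tool_rot: [-2.971, -0.3, -0.799]
contact_force: [6.7, 1.1, -2.3]
grip_width: 0.0128
finger_force: 51.5
```

```bash
python3 -c "
from h import *
go(panel(0.001,.022,.006))"
```

```text
shift mm [-2.4  2.2 19.8] turn deg [-0.04 -0.1   0.21] t 3.3 F [ 6.7  1.1 -2.3] w 12.8 q [-0.39 -0.56 -0.79  0.89  0.28  2.62]
```

Call:
move_arm(
  series=[
    {"dx": 0, "dy": 2.5, "dz": 0, "ax": 0, "ay": 0, "az": 0},
    {"dx": 0, "dy": 2.5, "dz": 0, "ax": 0, "ay": 0, "az": 0},
    {"dx": 0, "dy": 2.5, "dz": 5, "ax": 0, "ay": 0, "az": 0},
  ],
)

```text
time_s: 3.55
tool_pos: [0.5972, -0.0154, 0.1113]
tool_rot: [-2.972, -0.297, -0.799]
contact_force: [5.7, 1.6, -2.1]
grip_width: 0.0131
finger_force: 51.6
```

```bash
python3 -c "
from h import *
go(panel(0.0005,.022,.006))"
```

```text
shift mm [-2.4 -2.  15.1] turn deg [ 0.05 -0.07  0.13] t 3.55 F [ 5.7  1.6 -2.1] w 13.1 q [-0.39 -0.54 -0.78  0.88  0.28  2.62]
```

Call:
move_arm(
  series=[
    {"dx": 0, "dy": -1.5, "dz": 0, "ax": 0, "ay": 0, "az": 0},
    {"dx": 0, "dy": -1.5, "dz": 0, "ax": 0, "ay": 0, "az": 0},
    {"dx": 0, "dy": -1.5, "dz": 0, "ax": 0, "ay": 0, "az": 0},
    {"dx": 0, "dy": -1.5, "dz": 0, "ax": 0, "ay": 0, "az": 0},
  ],
)

```text
time_s: 3.88
tool_pos: [0.5971, -0.0139, 0.1108]
tool_rot: [-2.972, -0.297, -0.799]
contact_force: [7.2, 2.4, -2.3]
grip_width: 0.0128
finger_force: 51.6
```

```bash
python3 -c "
from h import *
go(panel(0.0005,.022,.006))"
```

```text
shift mm [-2.3 -0.5 14.6] turn deg [ 0.04 -0.08  0.13] t 3.8833 F [ 7.2  2.4 -2.3] w 12.8 q [-0.39 -0.55 -0.78  0.88  0.28  2.62]
```

Call:
move_arm(
  series=[
    {"dx": 0, "dy": -0.5, "dz": 4, "ax": 0, "ay": 0, "az": 0},
    {"dx": 0, "dy": -0.5, "dz": 8, "ax": 0, "ay": 0, "az": 0},
    {"dx": 0, "dy": -0.5, "dz": 10, "ax": 0, "ay": 0, "az": 0},
    {"dx": 0, "dy": -0.5, "dz": 10.5, "ax": 0, "ay": 0, "az": 0},
    {"dx": 0, "dy": -0.5, "dz": 10.5, "ax": 0, "ay": 0, "az": 0},
  ],
)

```text
time_s: 4.3
tool_pos: [0.6022, -0.013, 0.1026]
tool_rot: [-2.974, -0.296, -0.799]
contact_force: [-5.9, -0.7, 10.2]
grip_width: 0.0129
finger_force: 54.1
```

```bash
python3 -c "
from h import *
go(panel(0.0005,.022,.006))"
```

```text
shift mm [-2.6 -0.6  4.9] turn deg [ 0.12 -0.05  0.11] t 4.3 F [-5.9 -0.7 10.2] w 12.9 q [-0.38 -0.52 -0.78  0.86  0.28  2.63]
```

It bottomed at the same depth as when first seated (residual 4.9), with a reaction force. I'll release and retreat along the normal.

Call:
move_arm(
  series=[
    {"dx": 0, "dy": 0, "dz": 0, "ax": 0, "ay": 0, "az": 0},
    {"dx": 0, "dy": 0, "dz": -1, "ax": 0, "ay": 0, "az": 0},
    {"dx": 0, "dy": 0, "dz": -1, "ax": 0, "ay": 0, "az": 0},
    {"dx": 0, "dy": 0, "dz": -1, "ax": 0, "ay": 0, "az": 0},
  ],
  hand=40,
)

```text
time_s: 4.63
tool_pos: [0.6007, -0.0125, 0.1017]
tool_rot: [-2.973, -0.296, -0.795]
contact_force: [1.0, -0.1, -0.5]
grip_width: 0.04
finger_force: 0.0
```

Call:
move_arm(
  series=[
    {"dx": 0, "dy": 0, "dz": -30, "ax": 0, "ay": 0, "az": 0},
    {"dx": 0, "dy": 0, "dz": -70, "ax": 0, "ay": 0, "az": 0},
    {"dx": 0, "dy": 0, "dz": -110, "ax": 0, "ay": 0, "az": 0},
    {"dx": -30, "dy": 20, "dz": -130, "ax": 0, "ay": 0, "az": 0},
    {"dx": -60, "dy": 60, "dz": -140, "ax": 0, "ay": 0, "az": 0},
  ],
)

```text
time_s: 5.05
tool_pos: [0.4972, -0.0856, 0.1957]
tool_rot: [-2.97, -0.303, -0.794]
contact_force: [0.9, -0.5, 1.1]
grip_width: 0.0403
finger_force: 0.0
```

Run:
```python
from h import *
from station import r
d={n:r.snapshot(n) for n in("top","scene")}
out=[]
for n,(y,x) in {"top":(200,290),"scene":(225,295)}.items():
    s=d[n];im=s["pixels"].copy();rot=R.from_rotvec(s["rotation"]).as_matrix()
    o=cv2.resize(im[y:y+60,x:x+80,::-1],(400,300),interpolation=cv2.INTER_CUBIC)
    out.append(o)
cv2.imwrite("pics/placed.png",np.hstack(out))
# ball
for n in d:
    s=d[n];hsv=cv2.cvtColor(s["pixels"],cv2.COLOR_RGB2HSV).astype(int);P=pts(s)
    m=((hsv[...,0]<4)|(hsv[...,0]>175))&(hsv[...,1]>170)&(hsv[...,2]>120)&(abs(P[...,0]-.46)<.03)&(abs(P[...,1]+.357)<.03)
    print(n,m.sum(),np.argwhere(m).mean(0)[::-1])
go(np.array([.38,-.357,.2]))
# yellow base corners yaw
s=d["top"];hsv=cv2.cvtColor(s["pixels"],cv2.COLOR_RGB2HSV).astype(int)
m=(hsv[...,0]>22)&(hsv[...,0]<33)&(hsv[...,1]>150)&(hsv[...,2]>90);m[:,:435]=0;m[:,472:]=0;m[:255]=0;m[292:]=0
c=np.argwhere(m)[:,::-1].astype(np.float32);(u,v),wh,an=cv2.minAreaRect(c);print(u,v,wh,an,ray(s,u,v,.025),[ray(s,*q,.025).round(4).tolist() for q in cv2.boxPoints(((u,v),wh,an))])
```

```text
top 55 [463. 285.]
scene 49 [298.2244898  342.69387755]
shift mm [-138.6  237.4  -87.1] turn deg [ 0.24  0.18 -0.38] t 5.15 F [1.1 0.7 0.2] w 40.1 q [-0.7  -0.84 -0.8   1.26  0.39  2.33]
442.1095275878906 272.9747009277344 (22.7857666015625, 2.3235483169555664) 77.00537872314453 [ 0.49510564 -0.32291425  0.025     ] [[0.5249, -0.3138, 0.025], [0.5262, -0.3201, 0.025], [0.4654, -0.332, 0.025], [0.4641, -0.3257, 0.025]]
```

View pics/placed.png

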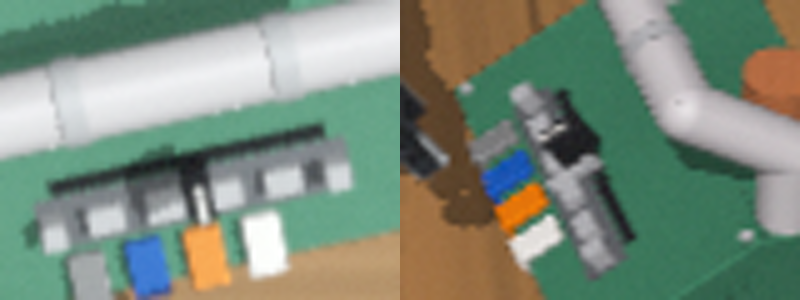

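The knob stands at (200,195) in the left crop, in the notch straight above the orange tag, with its blade down as at the start. Next is the fan lever: tool upright, fingers shut, behind the red ball at about (0.463,-0.357,0.093).

```bash
cat >> h.py <<'E'
RV=np.stack([X,-Y,-Z],1);B=np.array([.463,-.357,.0])
def fan(x,z): return B+x*X+z*Z
E
python3 -c "
from h import *
go(fan(-.06,.16),RV)"
```

```text
shift mm [-139.8  253.5  -41.7] turn deg [  0.13 -29.82  -0.43] t 5.15 F [1.1 0.7 0.2] w 40.1 q [-0.7  -0.84 -0.8   1.26  0.39  2.33]
```

Call:
move_arm(
  series=[
    {"dx": -140, "dy": 253, "dz": -42, "ax": 0, "ay": -30, "az": 0},
    {"dx": -140, "dy": 253, "dz": -42, "ax": 0, "ay": -30, "az": 0},
    {"dx": -140, "dy": 253, "dz": -42, "ax": 0, "ay": -30, "az": 0},
    {"dx": -140, "dy": 253, "dz": -42, "ax": 0, "ay": -30, "az": 0},
    {"dx": -140, "dy": 253, "dz": -42, "ax": 0, "ay": -30, "az": 0},
  ],
  hand=0,
)

```text
time_s: 5.57
tool_pos: [0.4466, -0.2481, 0.1764]
tool_rot: [3.124, 0.311, 0.02]
contact_force: [-0.1, 0.4, 0.5]
grip_width: 0.0001
finger_force: 0.0
```

```bash
python3 -c "
from h import *
go(fan(-.06,.16),RV)"
```

```text
shift mm [-65.6 109.9  15.9] turn deg [ 0.16 -0.7   0.09] t 5.5667 F [-0.1  0.4  0.5] w 0.1 q [-0.77 -0.19 -0.29  1.46  0.01  2.17]
```

Call:
move_arm(
  series=[
    {"dx": -66, "dy": 110, "dz": 16, "ax": 0, "ay": 0, "az": 0},
    {"dx": -66, "dy": 110, "dz": 16, "ax": 0, "ay": 0, "az": 0},
    {"dx": -66, "dy": 110, "dz": 16, "ax": 0, "ay": 0, "az": 0},
    {"dx": -66, "dy": 110, "dz": 60, "ax": 0, "ay": 0, "az": 0},
    {"dx": -66, "dy": 110, "dz": 100, "ax": 0, "ay": 0, "az": 0},
  ],
)

```text
time_s: 5.98
tool_pos: [0.4055, -0.3709, 0.077]
tool_rot: [3.122, 0.305, 0.029]
contact_force: [0.3, 0.0, -0.4]
grip_width: 0.0002
finger_force: 0.0
```

```bash
python3 -c "
from h import *
go(fan(0.06,.075),RV)"
```

```text
shift mm [119.   -2.7   4.2] turn deg [ 0.37 -1.03 -0.14] t 5.9833 F [ 0.3  0.  -0.4] w 0.2 q [-0.99 -0.04 -0.33  1.27  0.01  1.96]
```

Call:
move_arm(
  series=[
    {"dx": 20, "dy": -2.5, "dz": 0, "ax": 0, "ay": 0, "az": 0},
    {"dx": 42, "dy": -2.5, "dz": 0, "ax": 0, "ay": 0, "az": 0},
    {"dx": 64, "dy": -2.5, "dz": 0, "ax": 0, "ay": 0, "az": 0},
    {"dx": 84, "dy": -2.5, "dz": 0, "ax": 0, "ay": 0, "az": 0},
    {"dx": 100, "dy": -2.5, "dz": 0, "ax": 0, "ay": 0, "az": 0},
  ],
)

```text
time_s: 6.4
tool_pos: [0.5041, -0.344, 0.0775]
tool_rot: [-3.126, -0.311, -0.025]
contact_force: [-1.4, 0.3, -0.7]
grip_width: 0.0001
finger_force: 0.6
```

Call:
move_arm(
  series=[
    {"dx": 5, "dy": 0, "dz": 0, "ax": 0, "ay": 0, "az": 0},
    {"dx": 8, "dy": 0, "dz": 0, "ax": 0, "ay": 0, "az": 0},
    {"dx": 8, "dy": 0, "dz": 0, "ax": 0, "ay": 0, "az": 0},
  ],
)

```text
time_s: 6.65
tool_pos: [0.5106, -0.343, 0.0779]
tool_rot: [-3.125, -0.312, -0.025]
contact_force: [-0.2, 0.8, -0.1]
grip_width: 0.0001
finger_force: 0.0
```

```bash
python3 -c "
from h import *
go(fan(0.06,.075),RV)"
```

```text
shift mm [10.6  4.5  3.1] turn deg [ 0.06 -0.92  0.09] t 6.65 F [-0.2  0.8 -0.1] w 0.1 q [-0.81  0.16 -0.12  1.28  0.01  2.13]
```

Call:
move_arm(
  series=[
    {"dx": 4, "dy": 2, "dz": 0, "ax": 0, "ay": 0, "az": 0},
    {"dx": 8, "dy": 2, "dz": 0, "ax": 0, "ay": 0, "az": 0},
    {"dx": 8, "dy": 2, "dz": 0, "ax": 0, "ay": 0, "az": 0},
  ],
)

```text
time_s: 6.9
tool_pos: [0.5148, -0.3444, 0.078]
tool_rot: [-3.126, -0.307, -0.013]
contact_force: [-19.1, -1.1, 6.9]
grip_width: -0.0002
finger_force: 9.9
```

Run:
```python
from h import *
from station import r
go(fan(0.06,.075),RV)
d={n:r.snapshot(n) for n in("top","scene")}
out=[]
for n,(y,x) in {"top":(220,400),"scene":(305,270)}.items():
    o=cv2.resize(d[n]["pixels"][y:y+75,x:x+100,::-1],(400,300),interpolation=cv2.INTER_CUBIC);out.append(o)
cv2.imwrite("pics/fan.png",np.hstack(out))
```

```text
shift mm [6.7 2.2 3.1] turn deg [ 0.02 -0.47 -0.1 ] t 6.9 F [-19.1  -1.1   6.9] w -0.2 q [-0.8   0.18 -0.1   1.29  0.01  2.14]
```

View pics/fan.png

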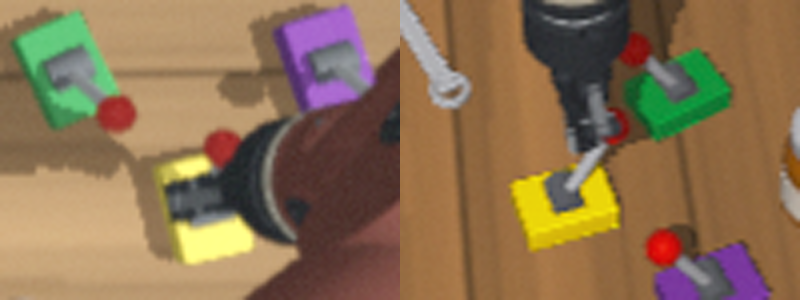

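The stop has been reached: the force rose to 20 N and the crops show the lever leaning away. I'll back off and check.

Call:
move_arm(
  series=[
    {"dx": -25, "dy": 0, "dz": 0, "ax": 0, "ay": 0, "az": 0},
    {"dx": -60, "dy": 0, "dz": 0, "ax": 0, "ay": 0, "az": 0},
    {"dx": -100, "dy": 0, "dz": -10, "ax": 0, "ay": 0, "az": 0},
    {"dx": -130, "dy": 0, "dz": -50, "ax": 0, "ay": 0, "az": 0},
    {"dx": -130, "dy": 30, "dz": -90, "ax": 0, "ay": 0, "az": 0},
  ],
)

```text
time_s: 7.42
tool_pos: [0.39, -0.3867, 0.152]
tool_rot: [-3.118, -0.307, -0.019]
contact_force: [1.0, -1.0, 0.6]
grip_width: 0.0002
finger_force: 0.0
```

Run:
```python
from h import *
from station import r
go(fan(0.06,.075),RV)
d={n:r.snapshot(n) for n in("top","scene")}
for n in d:
    s=d[n];hsv=cv2.cvtColor(s["pixels"],cv2.COLOR_RGB2HSV).astype(int);P=pts(s)
    m=((hsv[...,0]<4)|(hsv[...,0]>175))&(hsv[...,1]>170)&(hsv[...,2]>100)&(abs(P[...,0]-.53)<.05)&(abs(P[...,1]+.345)<.035)
    print(n,m.sum(),np.argwhere(m).mean(0)[::-1],np.median(P[m],0))
cv2.imwrite("pics/end.png",np.hstack([cv2.resize(d[n]["pixels"][y:y+150,x:x+200,::-1],(400,300),interpolation=cv2.INTER_CUBIC) for n,(y,x) in {"top":(180,290),"scene":(225,240)}.items()]))
```

```text
shift mm [136.4 -14.4  78.9] turn deg [-0.42 -0.74 -0.05] t 7.4167 F [ 1.  -1.   0.6] w 0.2 q [-1.03 -0.05 -0.2   1.42  0.01  1.92]
top 53 [455.52830189 256.62264151] [ 0.53581872 -0.33755556  0.10368179]
scene 50 [322.68 336.12] [ 0.53522349 -0.34787079  0.10090666]
```

View pics/end.png

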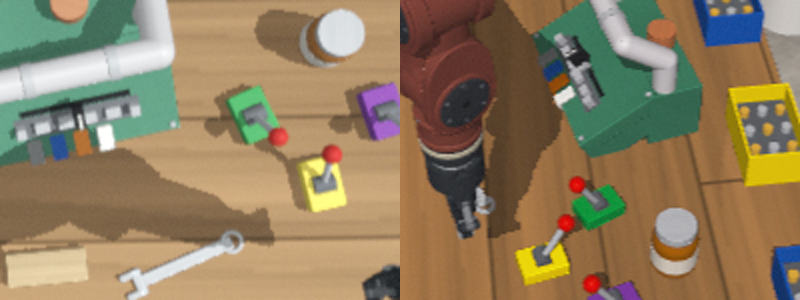

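The end view shows the red ball of the yellow lever leaning away, with 76 mm of travel (that is full). The knob is at (82,118), above the orange tag, and everything else is undisturbed.

```bash
python3 -c "
from station import r
print(r.hand_in())"
```

```text
the job is handed in; nothing more can be done
None
```

The damper knob sits fully down in the orange-tagged notch, and the fan lever was then pushed all the way over. I handed the job in at about 7.5 s with the arm clear; no verdict came back.

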